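Hang the flap door on the animal carrier

ROBOT

A 6-joint arm with a two-finger parallel gripper is mounted at the origin on a cart in front of the work surface, level with it; the furniture and walls round the work are solid. World frame = base frame: x ahead of the robot, y to its left, z up, the work surface at z = 0. Lengths are in m, angles in degrees, forces in N, time in s.
With the tool pointing down it reaches from about 0.375 to 0.825 m from the base axis. Payload 5.5 kg.
Tool frame: the origin (TCP) lies at the very end of the fingers, on their centre line; the grasp point (between the pads) lies 19 mm behind it; z points along the fingers, y is the line along which they close (so a half turn about z gives the same grasp; the last joint's range is limited). The gripper opens to 85 mm and grips with 20 to 120 N. Pads are 22 mm wide; open, the fingers measure 114 mm over their backs; the gripper's body (76 mm by 85 mm) begins 54 mm behind the grasp point. The pads swing forward as they close: fully open they stand 13 mm farther back than shut.
Start: joints at [-66.52, 17.962, -2.699, 69.339, 0, 90], TCP at [0.239, -0.55, 0.231] pointing down, gripper open.
Joint ranges: [-152.73, 152.73], [-39.44, 99.34], [-58.76, 71.6], [-118.89, 123.64], [-81.53, 83.1], [-180, 180]. Speed limits (degrees/s): [136.94, 136.94, 172.46, 180, 180, 180].

INTERFACE

Orientations are given as a 3x3 rotation matrix whose columns are the frame's x, y, z axes.
In Python, from bench import status, read_camera, camera_params, order, models gives the robot as it stands.
- The arm moves only by the tool carry_out, never from a script. Its argument "increments" is a list of rows, each an object of numbers: "x", "y", "z": the shift along the tool's x, y, z in mm; "turn": the turn about the tool's z in rad; "hand": the finger opening in mm, from 0 to 85.4. In form: [{"x": .., "y": .., "z": .., "turn": .., "hand": ..}, ...]. A call has 1 to 12 rows; each row shifts and turns the commanded pose from where the row before left it, along the tool's axes as they then stand; what a row does not reach is not made up. A row lasts 1/12 s, in which the tool goes at most 41.7 mm and 7.16 degrees, less where a joint would pass 70% of its speed; a pose out of reach is approached as far as the arm can. A call is refused whole if a number of a shift passes 41.7 or a number of a turn 0.125, either way. A call with a gripper value outside its range is refused whole. The fingers move at their own pace and stop on an object; "force" is the grip in N (left out, the last holds). Time passes only in rows, so rows that do not move let the fingers close. It gives the time, the measured TCP pose, the force, the opening and the grip force at its end, in the units of the state.
- status.get_obs(): the state, without advancing time (a new reading comes with each control period).
- read_camera(name): name is "side" or "top"; returns the picture (400x640x3 uint8, red, green, blue); there is no depth.
- camera_params(name): a dict with "K" (3x3 intrinsics, pixels), "R" (3x3) and "t" (3): a world point X has camera coordinates R X + t. Camera axes: x right, y down, z forward; pixel columns grow to the right and rows downward; lengths in m; the calibration is good to about 2 mm. A picture is of the moment at which its call begins. camera_params takes no time and is no camera call.
- order.job_done(): hands the job in; it is judged then, once.
Trained networks look in the newest picture that a camera, given by its name, has taken for a name from the list of things; names that differ only in an ending like _2 or _b are one class to them, and where a whole thing is asked for, a point or a joint stands for the part that bears it (a point fixed in the world has none). Each returns a list of dicts, best first, with "conf" (0 to 1); they miss things now and then, are a little off and sometimes report something else, mostly with a low value. They report only what shows in the picture. A call takes as long as a camera call.
- models.spot_in(query, camera): "position" ([x, y, z] in m, in world coordinates, good to about 4 mm: the middle of the surface that is visible of it).
The state is a dict: "t": time; "qpos": joint angles; "qd": joint speeds; "effort": joint torques, N m; "tool_pos": TCP position; "tool_rot": TCP orientation; "contact_force": force on the tool from outside, world axes, zero at the start; "ft_torque": the same for the moment, N m; "width": opening from 0.0 (shut) to 1.0 (fully open); "finger_force": force on a finger pad.
Only numpy, scipy, OpenCV 4.12 (cv2) and the standard library are available. Lean on these libraries where they do the work, as an engineer would, in place of code of your own. Each camera call takes 0.05 s, during which the arm holds its last target. There are 200 camera calls.

TASK

Take the wide barred door off the hanging stand and hang it on the front of the small white carrier: lower it upright, bars on the outside towards you, so that both of its open knuckles drop over the carrier's two pins, and let go only once it is fully down on both. Leave the narrow door hanging undisturbed where it is.

Things in the scene. Friction and masses are not known exactly. Their poses are not given: they have to be found in the camera images.
- wide_door: Steel barred door 130 mm wide, hanging on the front or back bar of the stand. Origin: on the hinge line (bar centre), midway between its knuckles; x rearwards, away from the robot, y along the hinge, z up. Sheet x -17..-13 mm, down to z -92. Knuckles: hooks open below, 16 mm wide at y +-55, 26 mm free between sheet and rear lip, inside top z +4, lip down to z -20. Mass about 0.16 kg.
- wide_tab (a point): Middle of the wide door's grip tab, 40 mm above its hinge line and 15 mm before it (door frame -15, 0, +40 mm); axes as the door's. The tab stands up from the middle of the door's top edge: 12 mm thick along x (grip across this, from above), 40 mm wide along y, from 31 mm below this point to 18 mm above it.
- narrow_door: The other steel barred door, for another carrier: 84 mm wide, knuckles at y +30 and -30 mm, else shaped as the wide door with the same origin, axes and tab. It hangs on the stand's other bar, about 100 mm in front of or behind the wide door, at the same height. Leave it.
- pin_line (a point): Midpoint of the axis of the two carrier pins, 107 mm above the worktop. x into the carrier (fixed white box 156 mm wide, 83 high, open front at x -5 mm), y along the pins, z up. Pins: level, 8 mm thick, y 35 to 75 mm either side, held by cheeks at 75 to 81 mm out, top z +12. A door fully home has its origin and axes here, sheet before the front, lips behind the pins; play 9 mm in x, 12 in y.

How it is judged:
By the outcome, as a careful person would: the job done as asked, in the order asked, and still so for the second after the job is handed in, with the robot touching nothing.
It also fails if it takes over 38 s, if anything falls off the work surface, if the arm or the gripper's body presses on something with over 40 N, if the wrist force passes 120 N, or if a joint passes its speed limit or range.

## Working session

There is one attempt and no reset: what is moved stays moved. The work goes in short steps, Python scripts to look and compute and a tool call to move; the robot and the scene stay as the last step left them, time stands still between calls to the robot, and variables do not carry over. Pictures are saved under pics/ and viewed, at most 10 in all, crops included, and the job is handed in when it is done.

Besides the shell and the picture viewer there is one more tool, called after ">>>" by a JSON object that holds its "op" and its "data", one argument or row to a line. carry_out: Moves the arm, as the interface text tells. Its arguments: {"type":"object","properties":{"increments":{"type":"array"},"force":{"type":"number"}},"required":["increments"]}

```bash
mkdir -p pics; python3 - <<'E'
from bench import status, read_camera, camera_params, models
import cv2,numpy as np
o=status.get_obs();print(o['t'],o['tool_pos'],np.round(o['tool_rot'],3).tolist(),o['width'])
for c in ['side','top']:
    im=read_camera(c);cv2.imwrite(f'pics/{c}0.png',im[:,:,::-1])
    p=camera_params(c);R=np.array(p['R']);print(c,np.round(-R.T@np.array(p['t']),3),np.round(R,2).tolist(),np.array(p['K']).round(0).tolist())
    for q in ['wide_door','wide_tab','narrow_door','pin_line']:
        print(q,[(np.round(d['position'],4).tolist(),round(d['conf'],2)) for d in models.spot_in(q,c)])
E
```

```text
0.0 [ 0.23883612 -0.54979166  0.23042323] [[0.917, 0.398, -0.001], [0.398, -0.917, 0.002], [-0.0, -0.002, -1.0]] 0.997487163421426
side [ 0.268 -0.446  0.705] [[0.92, -0.39, 0.01], [-0.24, -0.57, -0.79], [0.31, 0.72, -0.62]] [[498.0, 0.0, 320.0], [0.0, 498.0, 197.0], [0.0, 0.0, 1.0]]
wide_door [([0.4957, 0.3103, 0.1021], 0.91)]
wide_tab [([0.4918, 0.3132, 0.1023], 0.91)]
narrow_door [([0.5935, 0.3096, 0.1074], 0.63)]
pin_line [([0.5392, 0.0562, 0.0816], 0.81)]
top [0.479 0.231 1.079] [[-0.02, -1.0, 0.04], [-1.0, 0.02, -0.07], [0.07, -0.04, -1.0]] [[476.0, 0.0, 326.0], [0.0, 476.0, 206.0], [0.0, 0.0, 1.0]]
wide_door [([0.4987, 0.3259, 0.1157], 0.96)]
wide_tab [([0.5047, 0.3274, 0.1151], 0.77)]
narrow_door [([0.5947, 0.3197, 0.1166], 0.79)]
pin_line [([0.5482, 0.0782, 0.0806], 0.61)]
```

View pics/side0.png

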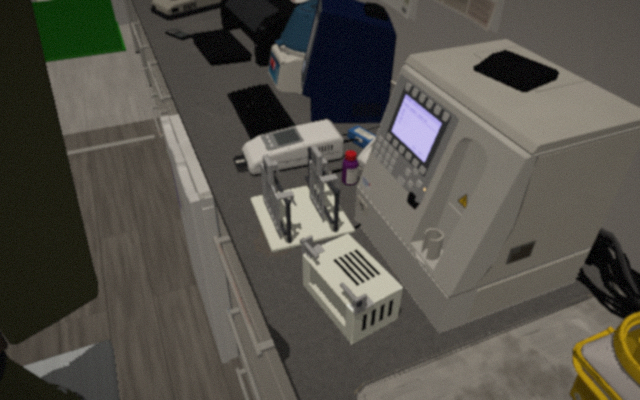

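View pics/top0.png

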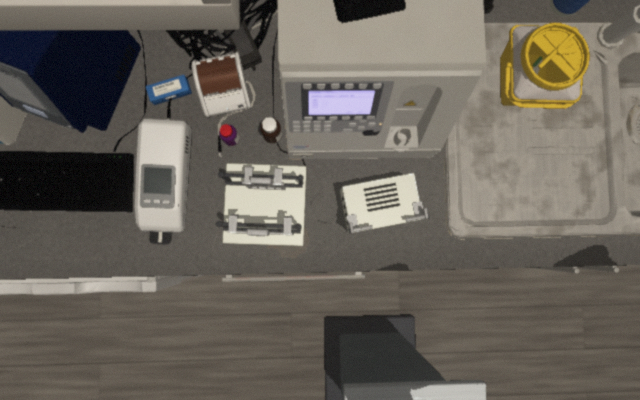

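The side view shows the stand at about (300,205) with two doors on it, and the carrier at about (350,285). In the top view the front door is at about (263,222), the rear one at (265,178), and the carrier at (385,203), slightly yawed. I'll zoom in.

```bash
python3 - <<'E'
import cv2,numpy as np
a=cv2.imread('pics/top0.png')[155:255,215:435]; b=cv2.imread('pics/side0.png')[135:345,240:410]
cv2.imwrite('pics/topz.png',cv2.resize(a,None,fx=3.6,fy=3.6,interpolation=cv2.INTER_CUBIC))
cv2.imwrite('pics/sidez.png',cv2.resize(b,None,fx=2.8,fy=2.8,interpolation=cv2.INTER_CUBIC))
E
```

```text
(no output)
```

View pics/topz.png

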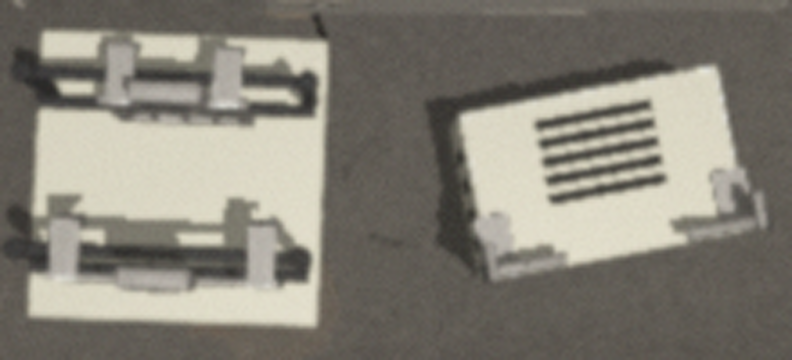

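View pics/sidez.png

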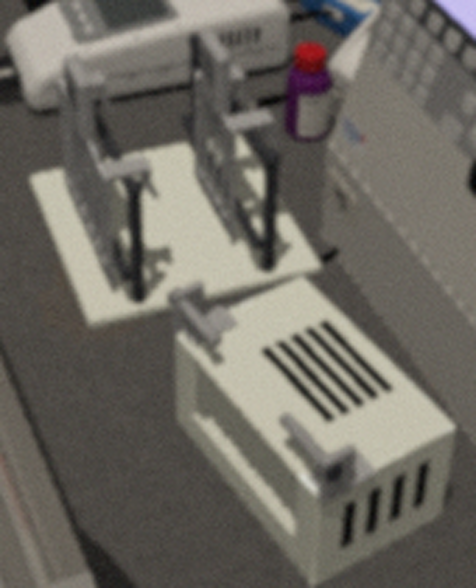

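The wide door is the front one: its knuckle spacing of about 55 px at (233,224) and (288,226) matches 110 mm. Next I'll fit both poses from picked points and overlay wireframes.

```bash
cat > h.py <<'E'
import numpy as np,cv2
from bench import camera_params
P={c:camera_params(c) for c in('side','top')}
def proj(c,X):
    p=P[c];Y=np.atleast_2d(X)@np.array(p['R']).T+np.array(p['t']);u=Y@np.array(p['K']).T;return u[:,:2]/u[:,2:]
def w(q,L):
    c,s=np.cos(q[3]),np.sin(q[3]);L=np.atleast_2d(L)/1000.
    return np.c_[c*L[:,0]-s*L[:,1]+q[0],s*L[:,0]+c*L[:,1]+q[1],L[:,2]+q[2]]
def box(a,b,c,d,e,f):
    V=[(x,y,z) for x in(a,b) for y in(c,d) for z in(e,f)]
    return [(V[i],V[j]) for i in range(8) for j in range(i+1,8) if sum(V[i][k]!=V[j][k] for k in range(3))==1]
def door(hy=65,ky=55):
    E=box(-17,-13,-hy,hy,-92,9)+box(-21,-9,-20,20,9,58)
    for s in(-1,1):E+=box(-13,16,s*ky-8,s*ky+8,4,7)+box(13,16,s*ky-8,s*ky+8,-20,7)
    return E
def carrier():
    E=box(-5,100,-78,78,-107,-24)
    for s in(-1,1):E+=box(-4,4,min(s*35,s*75),max(s*35,s*75),-4,4)+box(-4,4,min(s*75,s*81),max(s*75,s*81),-24,12)
    return E
def draw(im,c,q,E,col,off,f):
    for a,b in E:
        u=(proj(c,w(q,[a,b]))-off)*f
        cv2.line(im,*[tuple(int(v) for v in k) for k in u],col,1,cv2.LINE_AA)
E
cat > f.py <<'E'
from h import *
from scipy.optimize import least_squares
D=[('top',(233.1,223.9),(0,55,7)),('top',(287.8,225.6),(0,-55,7)),('top',(258.1,232.5),(-15,0,58)),('side',(285,194.3),(0,-55,7))]
C=[('top',(362.2,227.8),(0,55,4)),('top',(413.5,219),(0,-55,4)),('side',(310.7,250),(0,55,2)),('side',(349.3,293.2),(0,-55,2))]
d=least_squares(lambda q:np.concatenate([proj(c,w(q,l))[0]-u for c,u,l in D]),[.5,.32,.14,0])
p=least_squares(lambda q:np.concatenate([proj(c,w((q[0],q[1],.107,q[2]),l))[0]-u for c,u,l in C]),[.54,.07,0])
print(d.x,d.fun.round(1));print(p.x,p.fun.round(1))
pq=(p.x[0],p.x[1],.107,p.x[2])
outs=[]
for c,(x0,y0,x1,y1),f in(('top',(215,155,435,255),3.6),('side',(240,135,410,345),2.8)):
    im=cv2.resize(cv2.imread(f'pics/{c}0.png')[y0:y1,x0:x1],None,fx=f,fy=f,interpolation=cv2.INTER_CUBIC)
    draw(im,c,d.x,door(),(0,0,255),(x0,y0),f);draw(im,c,pq,carrier(),(0,160,0),(x0,y0),f)
    cv2.imwrite(f'pics/{c}_ov.png',im)
E
python3 f.py
```

```text
[ 0.50911442  0.32555605  0.1124964  -0.04921337] [ 0.   0.3  0.4  0.2 -0.4 -0.4 -0.   0. ]
[0.50775069 0.06617747 0.1649578 ] [-0.   0.4  1.1 -0.7  0.4  0.2 -0.9 -1. ]
```

View pics/top_ov.png

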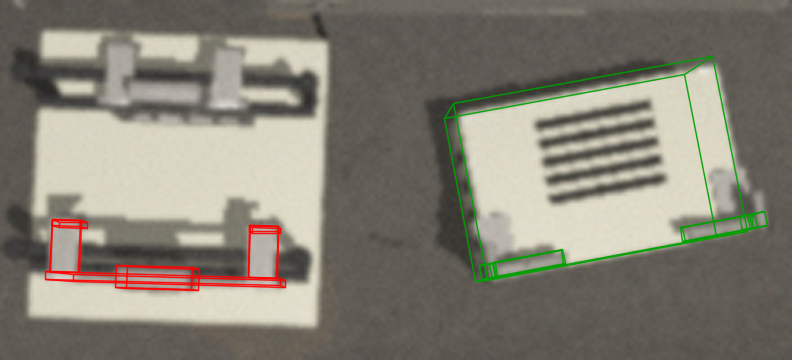

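View pics/side_ov.png

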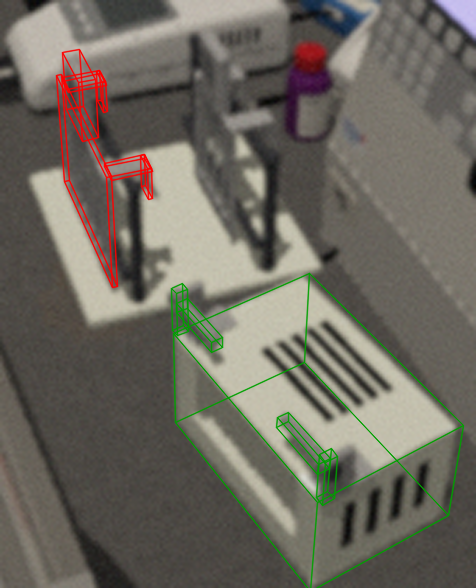

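The overlays agree with the picture to about 1–2 mm. The wide door hinge is at about (0.509, 0.326, 0.1125) with yaw -0.049, and the pin line at (0.508, 0.066, 0.107) with yaw +0.165. I'll turn, rise and go over the tab.

>>> {"op": "carry_out", "data": {
  "increments": [
    {"turn": -0.1235, "z": -6, "hand": 50},
    {"turn": -0.1235, "z": -6},
    {"turn": -0.1235, "z": -6},
    {"turn": -0.1235, "z": -6},
    {"turn": -0.1235, "z": -6},
    {"turn": -0.1235, "z": -6},
    {"turn": -0.1235, "z": -6},
    {"turn": -0.1235, "z": -6},
    {"turn": -0.1235, "z": -6},
    {},
    {}
  ]
}}

```text
invalid input
```

>>> {"op": "carry_out", "data": {
  "increments": [
    {"x": 31, "y": 26.5},
    {"x": 31, "y": 26.5},
    {"x": 31, "y": 26.5},
    {"x": 31, "y": 26.5},
    {"x": 31, "y": 26.5},
    {"x": 31, "y": 26.5},
    {"x": 31, "y": 26.5},
    {"x": 31, "y": 26.5},
    {"x": 35},
    {"x": 35},
    {"x": 35},
    {"x": 35}
  ]
}}

```text
invalid input
```

>>> {"op": "carry_out", "data": {
  "increments": [
    {"x": 35},
    {"x": 35},
    {"x": 35},
    {"x": 35},
    {"x": 35},
    {"x": 35},
    {"x": 35},
    {"x": 35},
    {"x": 35},
    {"x": 35},
    {},
    {}
  ]
}}

```text
invalid input
```

The calls were refused, probably because every row needs all its keys. I'll try that with the first call.

>>> {"op": "carry_out", "data": {
  "increments": [
    {"x": 0, "y": 0, "z": -6, "turn": -0.1235, "hand": 50},
    {"x": 0, "y": 0, "z": -6, "turn": -0.1235, "hand": 50},
    {"x": 0, "y": 0, "z": -6, "turn": -0.1235, "hand": 50},
    {"x": 0, "y": 0, "z": -6, "turn": -0.1235, "hand": 50},
    {"x": 0, "y": 0, "z": -6, "turn": -0.1235, "hand": 50},
    {"x": 0, "y": 0, "z": -6, "turn": -0.1235, "hand": 50},
    {"x": 0, "y": 0, "z": -6, "turn": -0.1235, "hand": 50},
    {"x": 0, "y": 0, "z": -6, "turn": -0.1235, "hand": 50},
    {"x": 0, "y": 0, "z": -6, "turn": -0.1235, "hand": 50},
    {"x": 0, "y": 0, "z": 0, "turn": 0, "hand": 50}
  ]
}}

```text
t: 1.33
tool_pos: [0.2393, -0.5509, 0.2866]
tool_rot: [[0.046, 0.999, 0.001], [0.999, -0.046, -0.002], [-0.002, 0.001, -1.0]]
contact_force: [0.6, -0.7, 0.2]
width: 0.589
finger_force: 0.0
```

>>> {"op": "carry_out", "data": {
  "increments": [
    {"x": 31, "y": 26.5, "z": 0, "turn": 0, "hand": 50},
    {"x": 31, "y": 26.5, "z": 0, "turn": 0, "hand": 50},
    {"x": 31, "y": 26.5, "z": 0, "turn": 0, "hand": 50},
    {"x": 31, "y": 26.5, "z": 0, "turn": 0, "hand": 50},
    {"x": 31, "y": 26.5, "z": 0, "turn": 0, "hand": 50},
    {"x": 31, "y": 26.5, "z": 0, "turn": 0, "hand": 50},
    {"x": 31, "y": 26.5, "z": 0, "turn": 0, "hand": 50},
    {"x": 31, "y": 26.5, "z": 0, "turn": 0, "hand": 50},
    {"x": 35, "y": 0, "z": 0, "turn": 0, "hand": 50},
    {"x": 35, "y": 0, "z": 0, "turn": 0, "hand": 50},
    {"x": 35, "y": 0, "z": 0, "turn": 0, "hand": 50},
    {"x": 35, "y": 0, "z": 0, "turn": 0, "hand": 50}
  ]
}}

```text
t: 2.33
tool_pos: [0.4698, -0.1715, 0.2849]
tool_rot: [[0.053, 0.999, -0.0], [0.999, -0.053, 0.0], [0.0, -0.0, -1.0]]
contact_force: [0.5, 0.7, 0.9]
width: 0.584
finger_force: 0.0
```

>>> {"op": "carry_out", "data": {
  "increments": [
    {"x": 35, "y": 0, "z": 0, "turn": 0, "hand": 50},
    {"x": 35, "y": 0, "z": 0, "turn": 0, "hand": 50},
    {"x": 35, "y": 0, "z": 0, "turn": 0, "hand": 50},
    {"x": 35, "y": 0, "z": 0, "turn": 0, "hand": 50},
    {"x": 35, "y": 0, "z": 0, "turn": 0, "hand": 50},
    {"x": 35, "y": 0, "z": 0, "turn": 0, "hand": 50},
    {"x": 35, "y": 0, "z": 0, "turn": 0, "hand": 50},
    {"x": 35, "y": 0, "z": 0, "turn": 0, "hand": 50},
    {"x": 35, "y": 0, "z": 0, "turn": 0, "hand": 50},
    {"x": 35, "y": 0, "z": 0, "turn": 0, "hand": 50},
    {"x": 0, "y": 0, "z": 0, "turn": 0, "hand": 50},
    {"x": 0, "y": 0, "z": 0, "turn": 0, "hand": 50}
  ]
}}

```text
t: 3.33
tool_pos: [0.487, 0.1778, 0.2848]
tool_rot: [[0.049, 0.999, -0.001], [0.999, -0.049, -0.0], [-0.0, -0.001, -1.0]]
contact_force: [0.0, -0.9, -0.1]
width: 0.588
finger_force: 0.0
```

>>> {"op": "carry_out", "data": {
  "increments": [
    {"x": 30, "y": 0, "z": 0, "turn": 0, "hand": 50},
    {"x": 30, "y": 0, "z": 0, "turn": 0, "hand": 50},
    {"x": 30, "y": 0, "z": 10, "turn": 0, "hand": 50},
    {"x": 30, "y": 0, "z": 20, "turn": 0, "hand": 50},
    {"x": 28.5, "y": 0, "z": 20, "turn": 0, "hand": 50},
    {"x": 0, "y": 0, "z": 25, "turn": 0, "hand": 50},
    {"x": 0, "y": 0, "z": 0, "turn": 0, "hand": 50},
    {"x": 0, "y": 0, "z": 0, "turn": 0, "hand": 50}
  ]
}}

```text
t: 4.0
tool_pos: [0.4938, 0.3227, 0.2091]
tool_rot: [[0.052, 0.999, -0.003], [0.999, -0.052, -0.003], [-0.003, -0.003, -1.0]]
contact_force: [0.0, -0.5, 0.3]
width: 0.585
finger_force: 0.0
```

```bash
python3 - <<'E'
from h import *
from bench import status,read_camera,models
o=status.get_obs();t=np.array(o['tool_pos']);print(t)
d=(0.5091,.3256,.1125,-.0492)
im=read_camera('side')[:,:,::-1]
x0,y0,x1,y1=200,90,360,250;f=3.7
im2=cv2.resize(im[y0:y1,x0:x1],None,fx=f,fy=f,interpolation=cv2.INTER_CUBIC)
for P_ in (t,t+[0,0,-.075]):
    u=(proj('side',P_)[0]-(x0,y0))*f;cv2.circle(im2,tuple(int(v) for v in u),4,(0,255,255),1)
draw(im2,'side',d,box(-21,-9,-20,20,9,58),(0,0,255),(x0,y0),f)
cv2.imwrite('pics/s1.png',im2)
E
```

```text
[0.49377115 0.32271368 0.2091223 ]
```

View pics/s1.png

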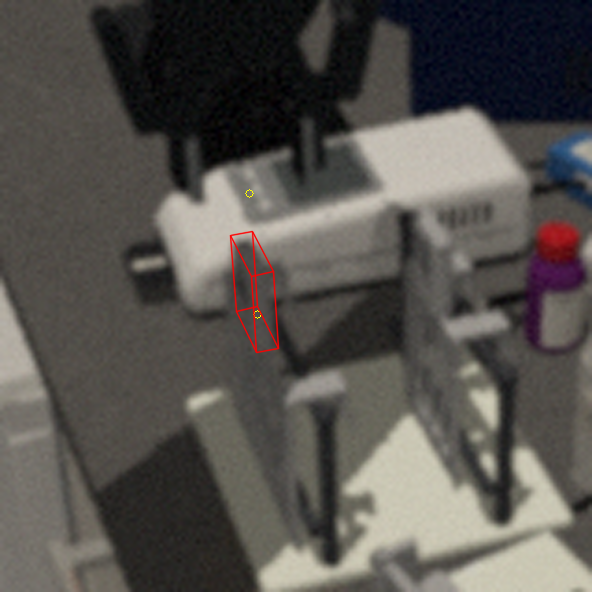

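The fingers, at (192,170) and (308,150), straddle the tab at (253,290), and the predicted box lies on the tab. I'll descend and grip.

>>> {"op": "carry_out", "data": {
  "increments": [
    {"x": 2, "y": 0, "z": 15, "turn": 0, "hand": 50},
    {"x": 0, "y": 0, "z": 15, "turn": 0, "hand": 50},
    {"x": 0, "y": 0, "z": 15, "turn": 0, "hand": 50},
    {"x": 0, "y": 0, "z": 15, "turn": 0, "hand": 50},
    {"x": 0, "y": 0, "z": 15, "turn": 0, "hand": 50},
    {"x": 0, "y": 0, "z": 0, "turn": 0, "hand": 50},
    {"x": 0, "y": 0, "z": 0, "turn": 0, "hand": 50}
  ]
}}

```text
t: 4.63
tool_pos: [0.4954, 0.3257, 0.1367]
tool_rot: [[0.052, 0.999, 0.001], [0.999, -0.052, 0.0], [0.0, 0.001, -1.0]]
contact_force: [1.0, 0.0, 0.4]
width: 0.586
finger_force: 0.0
```

>>> {"op": "carry_out", "data": {
  "increments": [
    {"x": 0, "y": 0, "z": 0, "turn": 0, "hand": 30},
    {"x": 0, "y": 0, "z": 0, "turn": 0, "hand": 20},
    {"x": 0, "y": 0, "z": 0, "turn": 0, "hand": 15},
    {"x": 0, "y": 0, "z": 0, "turn": 0, "hand": 10},
    {"x": 0, "y": 0, "z": 0, "turn": 0, "hand": 5},
    {"x": 0, "y": 0, "z": 0, "turn": 0, "hand": 0},
    {"x": 0, "y": 0, "z": 0, "turn": 0, "hand": 0},
    {"x": 0, "y": 0, "z": 0, "turn": 0, "hand": 0},
    {"x": 0, "y": 0, "z": 0, "turn": 0, "hand": 0}
  ],
  "force": 60
}}

```text
t: 5.38
tool_pos: [0.495, 0.327, 0.1367]
tool_rot: [[0.05, 0.999, 0.001], [0.999, -0.05, 0.001], [0.001, 0.001, -1.0]]
contact_force: [-1.8, -0.9, 6.2]
width: 0.13
finger_force: 59.0
```

The grip is good: the opening is about 11–12 mm. I'll lift straight up.

>>> {"op": "carry_out", "data": {
  "increments": [
    {"x": 0, "y": 0, "z": -6, "turn": 0, "hand": 0},
    {"x": 0, "y": 0, "z": -9, "turn": 0, "hand": 0},
    {"x": 0, "y": 0, "z": -12, "turn": 0, "hand": 0},
    {"x": 0, "y": 0, "z": -12, "turn": 0, "hand": 0},
    {"x": 0, "y": 0, "z": -12, "turn": 0, "hand": 0},
    {"x": 0, "y": 0, "z": -12, "turn": 0, "hand": 0},
    {"x": 0, "y": 0, "z": -12, "turn": 0, "hand": 0},
    {"x": 0, "y": 0, "z": -12, "turn": 0, "hand": 0},
    {"x": 0, "y": 0, "z": -12, "turn": 0, "hand": 0},
    {"x": 0, "y": 0, "z": -12, "turn": 0, "hand": 0},
    {"x": 0, "y": 0, "z": -12, "turn": 0, "hand": 0},
    {"x": 0, "y": 0, "z": -7, "turn": 0, "hand": 0}
  ]
}}

```text
t: 6.38
tool_pos: [0.4952, 0.3269, 0.2675]
tool_rot: [[0.049, 0.999, 0.002], [0.999, -0.049, 0.001], [0.001, 0.002, -1.0]]
contact_force: [0.7, -0.4, -1.2]
width: 0.131
finger_force: 58.7
```

>>> {"op": "carry_out", "data": {
  "increments": [
    {"x": -15, "y": 0, "z": 0, "turn": 0, "hand": 0},
    {"x": -25, "y": 0, "z": 0, "turn": 0, "hand": 0},
    {"x": -25, "y": 2, "z": 0, "turn": 0, "hand": 0},
    {"x": -25, "y": 2, "z": 0, "turn": 0, "hand": 0},
    {"x": -25, "y": 2, "z": 0, "turn": 0, "hand": 0},
    {"x": -25, "y": 2, "z": 0, "turn": 0, "hand": 0},
    {"x": -25, "y": 2, "z": 0, "turn": 0, "hand": 0},
    {"x": -25, "y": 1, "z": 0, "turn": 0, "hand": 0},
    {"x": -25, "y": 0, "z": 0, "turn": 0, "hand": 0},
    {"x": -25, "y": 0, "z": 0, "turn": 0, "hand": 0},
    {"x": -23, "y": 0, "z": 0, "turn": 0, "hand": 0},
    {"x": 0, "y": 0, "z": 0, "turn": -0.07, "hand": 0}
  ]
}}

```text
t: 7.38
tool_pos: [0.4916, 0.0593, 0.2651]
tool_rot: [[-0.017, 1.0, -0.001], [1.0, 0.017, -0.003], [-0.003, -0.001, -1.0]]
contact_force: [0.0, 0.6, -1.5]
width: 0.13
finger_force: 58.6
```

>>> {"op": "carry_out", "data": {
  "increments": [
    {"x": 0, "y": 0, "z": 0, "turn": -0.072, "hand": 0},
    {"x": 0, "y": 0, "z": 0, "turn": -0.072, "hand": 0},
    {"x": 0, "y": 0, "z": 0, "turn": 0, "hand": 0},
    {"x": 0, "y": 0, "z": 0, "turn": 0, "hand": 0},
    {"x": 0, "y": 0, "z": 0, "turn": 0, "hand": 0}
  ]
}}

```text
t: 7.8
tool_pos: [0.4924, 0.0631, 0.2652]
tool_rot: [[-0.162, 0.987, -0.0], [0.987, 0.162, -0.0], [-0.0, -0.0, -1.0]]
contact_force: [0.1, 0.7, -2.0]
width: 0.126
finger_force: 58.6
```

```bash
python3 - <<'E'
from h import *
from bench import status,read_camera
o=status.get_obs();t=np.array(o['tool_pos']);R=np.array(o['tool_rot']);print(t,R.round(3).tolist())
yaw=np.arctan2(R[1,1],R[0,1]);print(yaw)
off=R[:,1]*.015
q=(t[0]+off[0],t[1]+off[1],t[2]-.0242,yaw); pq=(.5078,.0662,.107,.165)
ims=[]
for c,(x0,y0,x1,y1),f in(('top',(320,160,450,260),3.),('side',(230,140,400,360),2.6)):
    full=read_camera(c)[:,:,::-1];cv2.imwrite(f'pics/{c}2.png',full)
    im=cv2.resize(full[y0:y1,x0:x1],None,fx=f,fy=f,interpolation=cv2.INTER_CUBIC);raw=im.copy()
    draw(im,c,q,door(),(0,0,255),(x0,y0),f);draw(im,c,pq,carrier(),(0,160,0),(x0,y0),f)
    ims.append((raw,im))
cv2.imwrite('pics/t2.png',np.vstack(ims[0]))
cv2.imwrite('pics/s2.png',cv2.resize(np.hstack(ims[1]),(790,511)))
E
```

```text
[0.49242851 0.06313978 0.26518433] [[-0.162, 0.987, -0.0], [0.987, 0.162, -0.0], [-0.0, -0.0, -1.0]]
0.16267399211502553
```

View pics/s2.png

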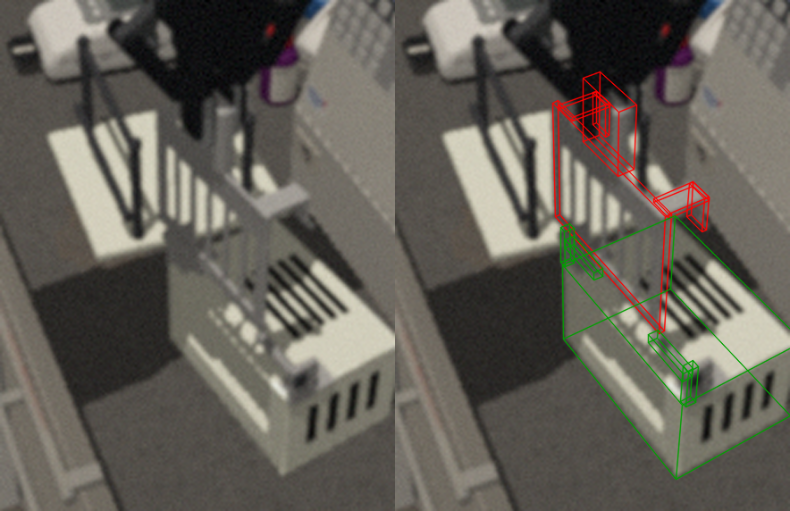

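The door hangs upright in the grip, with its near knuckle at (285,200) as predicted and sitting directly over the carrier. I'll lower it until the lips are just above the pins, then look.

>>> {"op": "carry_out", "data": {
  "increments": [
    {"x": 0, "y": 0, "z": 8, "turn": 0, "hand": 0},
    {"x": 0, "y": 0, "z": 10, "turn": 0, "hand": 0},
    {"x": 0, "y": 0, "z": 10, "turn": 0, "hand": 0},
    {"x": 0, "y": 0, "z": 10, "turn": 0, "hand": 0},
    {"x": 0, "y": 0, "z": 10, "turn": 0, "hand": 0},
    {"x": 0, "y": 0, "z": 10, "turn": 0, "hand": 0},
    {"x": 0, "y": 0, "z": 10, "turn": 0, "hand": 0},
    {"x": 0, "y": 0, "z": 10, "turn": 0, "hand": 0},
    {"x": 0, "y": 0, "z": 10, "turn": 0, "hand": 0},
    {"x": 0, "y": 0, "z": 8, "turn": 0, "hand": 0},
    {"x": 0, "y": 0, "z": 0, "turn": 0, "hand": 0},
    {"x": 0, "y": 0, "z": 0, "turn": 0, "hand": 0}
  ]
}}

```text
t: 8.9
tool_pos: [0.4924, 0.0633, 0.1689]
tool_rot: [[-0.164, 0.987, -0.001], [0.987, 0.164, -0.0], [0.0, -0.001, -1.0]]
contact_force: [0.1, 0.1, -0.6]
width: 0.132
finger_force: 58.5
```

```bash
python3 - <<'E'
from h import *
from bench import status,read_camera
o=status.get_obs();t=np.array(o['tool_pos']);R=np.array(o['tool_rot']);print(t,o['contact_force'])
yaw=np.arctan2(R[1,1],R[0,1]);off=R[:,1]*.015
q=(t[0]+off[0],t[1]+off[1],t[2]-.0242,yaw);print(q); pq=(.5078,.0662,.107,.165)
c,(x0,y0,x1,y1),f='side',(285,210,385,340),3.9
full=read_camera(c)[:,:,::-1]
im=cv2.resize(full[y0:y1,x0:x1],None,fx=f,fy=f,interpolation=cv2.INTER_CUBIC);raw=im.copy()
draw(im,c,q,door(),(0,0,255),(x0,y0),f);draw(im,c,pq,carrier(),(0,160,0),(x0,y0),f)
cv2.imwrite('pics/s3.png',np.hstack([raw,im]))
E
```

```text
[0.49238897 0.06333868 0.16885179] [ 0.13922165  0.07196337 -0.64192603]
(np.float64(0.5071864968639134), np.float64(0.06579487202394081), np.float64(0.14465179399595016), np.float64(0.16448710864433322))
```

View pics/s3.png

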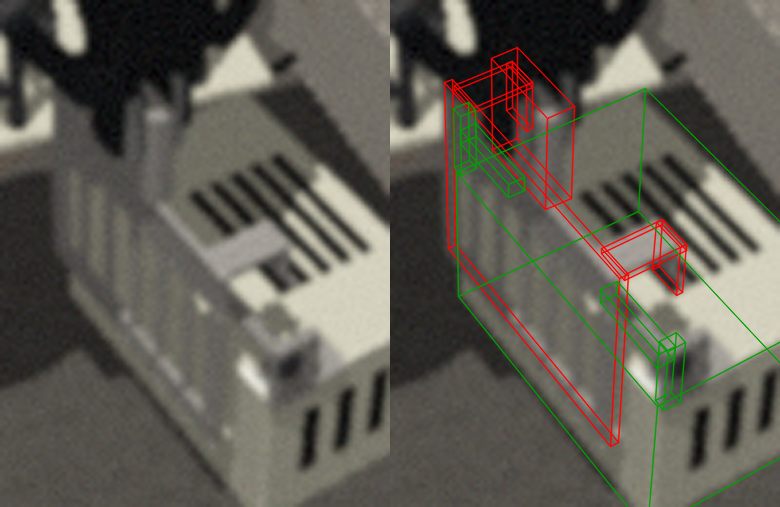

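The near knuckle, at (245,250), is above and across the near pin and within play of it. The pin end at (290,362) suggests the pin is 2–3 mm further in, so I'll nudge +2 mm and lower.

>>> {"op": "carry_out", "data": {
  "increments": [
    {"x": 0, "y": 2, "z": 0, "turn": 0, "hand": 0},
    {"x": 0, "y": 0, "z": 4, "turn": 0, "hand": 0},
    {"x": 0, "y": 0, "z": 4, "turn": 0, "hand": 0},
    {"x": 0, "y": 0, "z": 4, "turn": 0, "hand": 0},
    {"x": 0, "y": 0, "z": 4, "turn": 0, "hand": 0},
    {"x": 0, "y": 0, "z": 4, "turn": 0, "hand": 0},
    {"x": 0, "y": 0, "z": 0, "turn": 0, "hand": 0}
  ]
}}

```text
t: 9.53
tool_pos: [0.494, 0.0636, 0.1482]
tool_rot: [[-0.164, 0.987, -0.002], [0.987, 0.164, -0.0], [0.0, -0.002, -1.0]]
contact_force: [-0.8, 0.9, -1.7]
width: 0.128
finger_force: 58.5
```

>>> {"op": "carry_out", "data": {
  "increments": [
    {"x": 0, "y": 0, "z": 3, "turn": 0, "hand": 0},
    {"x": 0, "y": 0, "z": 3, "turn": 0, "hand": 0},
    {"x": 0, "y": 0, "z": 3, "turn": 0, "hand": 0},
    {"x": 0, "y": 0, "z": 0, "turn": 0, "hand": 0},
    {"x": 0, "y": 0, "z": 0, "turn": 0, "hand": 0}
  ]
}}

```text
t: 9.95
tool_pos: [0.4945, 0.0637, 0.1401]
tool_rot: [[-0.164, 0.987, -0.0], [0.987, 0.164, -0.0], [0.0, -0.0, -1.0]]
contact_force: [-0.2, -0.2, -0.9]
width: 0.129
finger_force: 58.6
```

Free so far, with the lips about 9 mm past first contact. I'll go on in small steps.

>>> {"op": "carry_out", "data": {
  "increments": [
    {"x": 0, "y": 0, "z": 2, "turn": 0, "hand": 0},
    {"x": 0, "y": 0, "z": 2, "turn": 0, "hand": 0},
    {"x": 0, "y": 0, "z": 2, "turn": 0, "hand": 0},
    {"x": 0, "y": 0, "z": 0, "turn": 0, "hand": 0},
    {"x": 0, "y": 0, "z": 0, "turn": 0, "hand": 0}
  ]
}}

```text
t: 10.37
tool_pos: [0.495, 0.0637, 0.1364]
tool_rot: [[-0.164, 0.987, 0.002], [0.987, 0.164, 0.0], [-0.0, 0.002, -1.0]]
contact_force: [-6.7, -0.1, 17.2]
width: 0.126
finger_force: 61.4
```

>>> {"op": "carry_out", "data": {
  "increments": [
    {"x": 0, "y": 0, "z": 1, "turn": 0, "hand": 0},
    {"x": 0, "y": 0, "z": 1, "turn": 0, "hand": 0},
    {"x": 0, "y": 0, "z": 0, "turn": 0, "hand": 0},
    {"x": 0, "y": 0, "z": 0, "turn": 0, "hand": 0}
  ]
}}

```text
t: 10.7
tool_pos: [0.4951, 0.0637, 0.1363]
tool_rot: [[-0.164, 0.986, 0.003], [0.987, 0.164, 0.0], [-0.0, 0.003, -1.0]]
contact_force: [-13.2, -2.7, 33.3]
width: 0.126
finger_force: 63.9
```

Contact came about 5 mm earlier than predicted. In the last picture the door sat about 2–3 mm lower than its model, so this may simply be home. I'll unload and check it in a composite picture.

>>> {"op": "carry_out", "data": {
  "increments": [
    {"x": 0, "y": 0, "z": -2, "turn": 0, "hand": 0},
    {"x": 0, "y": 0, "z": 0, "turn": 0, "hand": 0},
    {"x": 0, "y": 0, "z": 0, "turn": 0, "hand": 0}
  ]
}}

```text
t: 10.95
tool_pos: [0.4952, 0.0637, 0.1364]
tool_rot: [[-0.164, 0.987, 0.002], [0.987, 0.164, 0.0], [-0.0, 0.002, -1.0]]
contact_force: [-5.7, -0.6, 17.2]
width: 0.124
finger_force: 61.4
```

```bash
python3 - <<'E'
from h import *
from bench import status,read_camera,models
o=status.get_obs();t=np.array(o['tool_pos']);R=np.array(o['tool_rot']);print(t,o['contact_force'])
yaw=np.arctan2(R[1,1],R[0,1]);off=R[:,1]*.015
c,(x0,y0,x1,y1),f='side',(285,210,385,340),3.9
fulls=[read_camera(c)[:,:,::-1].astype(float) for _ in range(4)]
full=np.mean(fulls,0).astype(np.uint8);cv2.imwrite('pics/full4.png',full)
im=cv2.resize(full[y0:y1,x0:x1],None,fx=f,fy=f,interpolation=cv2.INTER_CUBIC);raw=im.copy()
for z,col in((.107,(0,0,255)),(.1122,(255,100,0))):
    draw(im,c,(t[0]+off[0],t[1]+off[1],z,yaw),door(),col,(x0,y0),f)
cv2.imwrite('pics/s4.png',np.hstack([raw,im]))
for c in('side','top'):
  if c=='top':read_camera(c)
  for n in('wide_door','wide_tab'):print(c,n,[(np.round(d['position'],4).tolist(),round(d['conf'],2)) for d in models.spot_in(n,c)])
E
```

```text
[0.49524045 0.06374124 0.13644638] [-5.74544194 -0.59827206 17.23211459]
side wide_door [([0.497, 0.045, 0.0949], 0.73)]
side wide_tab [([0.4915, 0.0513, 0.0958], 0.88), ([0.5583, 0.0314, 0.0841], 0.56)]
top wide_door [([0.4902, 0.1205, 0.1156], 0.74)]
top wide_tab [([0.4992, 0.1232, 0.1157], 0.75)]
```

View pics/s4.png

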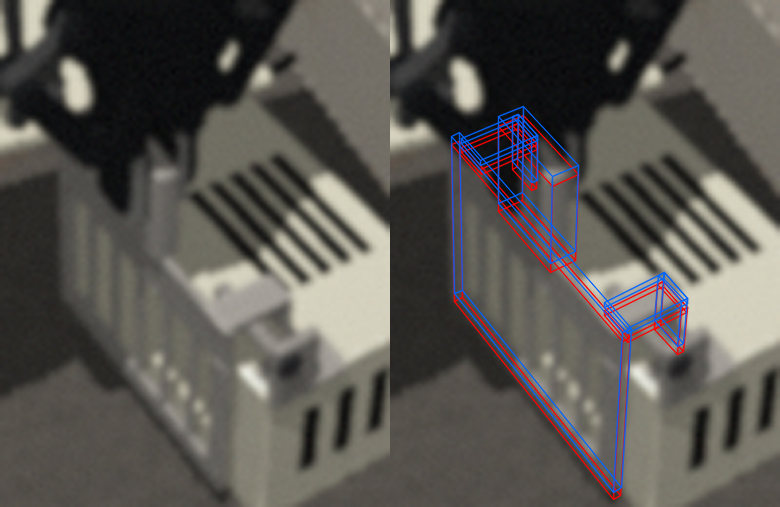

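The door bottom at (225,498) and the near knuckle fit the fully-home outline (red) better than the 5 mm higher one (blue). Contact is stiff and the pose is level, so the door is home. I'll unload the last bit and release.

>>> {"op": "carry_out", "data": {
  "increments": [
    {"x": 0, "y": 0, "z": -1.5, "turn": 0, "hand": 0},
    {"x": 0, "y": 0, "z": 0, "turn": 0, "hand": 0},
    {"x": 0, "y": 0, "z": 0, "turn": 0, "hand": 0}
  ]
}}

```text
t: 11.65
tool_pos: [0.4953, 0.0637, 0.1366]
tool_rot: [[-0.164, 0.987, 0.001], [0.987, 0.164, 0.0], [-0.0, 0.001, -1.0]]
contact_force: [-1.4, -1.2, 7.9]
width: 0.132
finger_force: 60.1
```

>>> {"op": "carry_out", "data": {
  "increments": [
    {"x": 0, "y": 0, "z": 0, "turn": 0, "hand": 14},
    {"x": 0, "y": 0, "z": 0, "turn": 0, "hand": 18},
    {"x": 0, "y": 0, "z": 0, "turn": 0, "hand": 25},
    {"x": 0, "y": 0, "z": 0, "turn": 0, "hand": 35},
    {"x": 0, "y": 0, "z": 0, "turn": 0, "hand": 40},
    {"x": 0, "y": 0, "z": 0, "turn": 0, "hand": 40},
    {"x": 0, "y": 0, "z": 0, "turn": 0, "hand": 40},
    {"x": 0, "y": 0, "z": 0, "turn": 0, "hand": 40}
  ]
}}

```text
t: 12.32
tool_pos: [0.4947, 0.0637, 0.1357]
tool_rot: [[-0.164, 0.987, -0.0], [0.987, 0.164, -0.0], [-0.0, -0.0, -1.0]]
contact_force: [-0.3, -0.2, 1.0]
width: 0.462
finger_force: 0.0
```

>>> {"op": "carry_out", "data": {
  "increments": [
    {"x": 0, "y": 0, "z": -5, "turn": 0, "hand": 40},
    {"x": 0, "y": 0, "z": -10, "turn": 0, "hand": 40},
    {"x": 0, "y": 0, "z": -15, "turn": 0, "hand": 40},
    {"x": 0, "y": 0, "z": -20, "turn": 0, "hand": 40},
    {"x": 0, "y": 0, "z": -20, "turn": 0, "hand": 40},
    {"x": 0, "y": 0, "z": -20, "turn": 0, "hand": 40},
    {"x": 0, "y": 0, "z": -20, "turn": 0, "hand": 40},
    {"x": 0, "y": 0, "z": -20, "turn": 0, "hand": 40},
    {"x": 0, "y": 0, "z": 0, "turn": 0, "hand": 40},
    {"x": 0, "y": 0, "z": 0, "turn": 0, "hand": 40}
  ]
}}

```text
t: 13.15
tool_pos: [0.4957, 0.0638, 0.2678]
tool_rot: [[-0.164, 0.986, 0.004], [0.986, 0.164, 0.0], [-0.0, 0.004, -1.0]]
contact_force: [0.5, 0.1, -0.7]
width: 0.468
finger_force: 0.0
```

```bash
python3 - <<'E'
from h import *
from bench import status,read_camera,models
from scipy.optimize import least_squares
o=status.get_obs();print(o['t'],o['tool_pos'],o['contact_force'])
full=read_camera('side')[:,:,::-1];cv2.imwrite('pics/full5.png',full)
a=cv2.imread('pics/full4.png')
# shift of the door between held-home and released, by patch correlation on near knuckle & bottom corner
for n,(x,y,s) in dict(knuckle=(350,285,9),bottom=(340,335,9),cheek=(360,302,8),tabnear=(326,262,7)).items():
    T=a[y-s:y+s,x-s:x+s];S=full[y-s-8:y+s+8,x-s-8:x+s+8]
    r=cv2.matchTemplate(S,T,cv2.TM_CCOEFF_NORMED);_,m,_,l=cv2.minMaxLoc(r);print(n,l[0]-8,l[1]-8,round(m,2))
print([(np.round(d['position'],4).tolist(),round(d['conf'],2)) for d in models.spot_in('wide_door','side')])
print([(np.round(d['position'],4).tolist(),round(d['conf'],2)) for d in models.spot_in('narrow_door','side')])
E
```

```text
13.15 [0.4957352  0.06384421 0.2677924 ] [ 0.48857275  0.07594892 -0.74614813]
knuckle 0 0 0.82
bottom 1 0 0.85
cheek 0 0 0.98
tabnear -2 1 0.75
[([0.4983, 0.0515, 0.1034], 0.73)]
[([0.5943, 0.3018, 0.1016], 0.72)]
```

The door did not move on release, and the narrow door is where it was. I have used all the picture views, so I'll move the arm clear and check numerically that both knuckles are seated.

>>> {"op": "carry_out", "data": {
  "increments": [
    {"x": -20, "y": 0, "z": -10, "turn": 0, "hand": 40},
    {"x": -30, "y": 0, "z": 0, "turn": 0, "hand": 40},
    {"x": -30, "y": 0, "z": 0, "turn": 0, "hand": 40},
    {"x": -30, "y": 0, "z": 0, "turn": 0, "hand": 40},
    {"x": -30, "y": 0, "z": 0, "turn": 0, "hand": 40},
    {"x": -30, "y": 0, "z": 0, "turn": 0, "hand": 40},
    {"x": -30, "y": 0, "z": 0, "turn": 0, "hand": 40},
    {"x": -30, "y": 0, "z": 0, "turn": 0, "hand": 40},
    {"x": -30, "y": 0, "z": 0, "turn": 0, "hand": 40},
    {"x": 0, "y": 0, "z": 0, "turn": 0, "hand": 40},
    {"x": 0, "y": 0, "z": 0, "turn": 0, "hand": 40}
  ]
}}

```text
t: 14.22
tool_pos: [0.5366, -0.1938, 0.2743]
tool_rot: [[-0.161, 0.987, -0.002], [0.987, 0.161, 0.001], [0.001, -0.002, -1.0]]
contact_force: [-0.7, 0.6, -0.1]
width: 0.47
finger_force: 0.0
```

```bash
python3 - <<'E'
from h import *
from bench import status,read_camera,models
full=np.mean([read_camera('side')[:,:,::-1].astype(float) for _ in range(4)],0).astype(np.uint8);cv2.imwrite('pics/full6.png',full)
# sheet outline: fit z and roll by maximising edge strength along the silhouette bottom/top edges
g=cv2.GaussianBlur(cv2.cvtColor(full,cv2.COLOR_BGR2GRAY).astype(np.float32),(0,0),.8)
e=np.hypot(cv2.Sobel(g,cv2.CV_32F,1,0),cv2.Sobel(g,cv2.CV_32F,0,1))
def score(y0,y1,zs):
    out=[]
    for dz in zs:
        L=[(-17,y,-92) for y in np.linspace(y0,y1,40)]
        u=proj('side',w((.5099,.0662,.107+dz/1000,.165),L)).astype(np.float32)
        out.append(cv2.remap(e,u[:,0][None],u[:,1][None],cv2.INTER_LINEAR).mean())
    return out
zs=np.arange(-8,26,2)
for n,a,b in(('near bottom',-63,-20),('far bottom',20,63)):print(n,dict(zip(zs.tolist(),np.round(score(a,b,zs)).tolist())))
for c in('side','top'):
    if c=='top':read_camera(c)
    for n in('wide_door','wide_tab','narrow_door'):print(c,n,[(np.round(d['position'],4).tolist(),round(d['conf'],2)) for d in models.spot_in(n,c)])
E
```

```text
near bottom {-8: 6.0, -6: 7.0, -4: 9.0, -2: 14.0, 0: 25.0, 2: 42.0, 4: 65.0, 6: 90.0, 8: 107.0, 10: 113.0, 12: 103.0, 14: 79.0, 16: 50.0, 18: 26.0, 20: 12.0, 22: 8.0, 24: 9.0}
far bottom {-8: 26.0, -6: 26.0, -4: 25.0, -2: 23.0, 0: 20.0, 2: 17.0, 4: 15.0, 6: 18.0, 8: 27.0, 10: 38.0, 12: 49.0, 14: 60.0, 16: 72.0, 18: 85.0, 20: 97.0, 22: 104.0, 24: 103.0}
side wide_door [([0.4966, 0.0539, 0.1046], 0.73)]
side wide_tab [([0.4939, 0.0558, 0.1094], 0.74)]
side narrow_door [([0.5951, 0.3091, 0.1081], 0.73)]
top wide_door []
top wide_tab [([0.5048, 0.0748, 0.1182], 0.8)]
top narrow_door [([0.5951, 0.3172, 0.1196], 0.92)]
```

The edge test may be disturbed by the arm's position, so I'll repeat it on the earlier pictures, where it was clear of the door bottom.

```bash
cat > e.py <<'E'
from h import *
import sys
zs=np.arange(-10,26,2)
for fn in sys.argv[1:]:
    g=cv2.GaussianBlur(cv2.cvtColor(cv2.imread(fn),cv2.COLOR_BGR2GRAY).astype(np.float32),(0,0),.8)
    for n,a,b,x,z in(('near bot',-63,-20,-17,-92),('far bot',20,63,-17,-92),('near top',-45,-24,-13,9),('far top',24,45,-13,9)):
        v=[]
        for dz in zs:
            u=proj('side',w((.5099,.0662,.107+dz/1000,.165),[(x,y,z) for y in np.linspace(a,b,40)])).astype(np.float32)
            v.append(int(cv2.remap(g,u[:,0][None],u[:,1][None],cv2.INTER_LINEAR).mean()))
        print(fn,n,v)
print(zs.tolist())
for y in(-55,55):print(proj('side',w((.5099,.0662,.107,.165),[(-17,y,-92),(-13,y,9),(0,y,7)])).round().tolist())
E
python3 e.py pics/full4.png pics/full5.png pics/full6.png
```

```text
pics/full4.png near bot [72, 69, 65, 64, 64, 67, 72, 79, 87, 95, 103, 110, 115, 117, 117, 115, 113, 111]
pics/full4.png far bot [40, 41, 44, 47, 50, 55, 59, 64, 68, 71, 73, 75, 77, 80, 82, 84, 87, 88]
pics/full4.png near top [116, 128, 140, 151, 159, 163, 165, 163, 160, 155, 149, 142, 134, 126, 119, 113, 109, 108]
pics/full4.png far top [55, 46, 38, 32, 28, 25, 22, 20, 18, 16, 15, 15, 15, 15, 15, 15, 15, 16]
pics/full5.png near bot [78, 78, 77, 77, 77, 76, 76, 75, 75, 75, 76, 78, 80, 84, 88, 93, 99, 106]
pics/full5.png far bot [70, 69, 68, 67, 65, 64, 63, 63, 64, 66, 69, 73, 76, 79, 82, 86, 90, 93]
pics/full5.png near top [109, 122, 135, 147, 157, 164, 171, 177, 184, 191, 196, 200, 203, 204, 204, 204, 203, 201]
pics/full5.png far top [80, 80, 80, 79, 78, 76, 73, 71, 70, 69, 69, 69, 69, 71, 73, 77, 80, 84]
pics/full6.png near bot [45, 45, 45, 46, 46, 47, 48, 51, 56, 62, 70, 78, 84, 88, 90, 90, 89, 89]
pics/full6.png far bot [84, 86, 88, 90, 91, 92, 92, 92, 92, 93, 95, 98, 101, 104, 109, 114, 120, 126]
pics/full6.png near top [88, 90, 92, 96, 103, 113, 127, 143, 161, 178, 194, 206, 216, 223, 226, 228, 228, 228]
pics/full6.png far top [110, 115, 119, 120, 118, 112, 105, 99, 96, 97, 101, 105, 109, 114, 119, 125, 131, 138]
[-10, -8, -6, -4, -2, 0, 2, 4, 6, 8, 10, 12, 14, 16, 18, 20, 22, 24]
[[339.0, 334.0], [343.0, 292.0], [350.0, 290.0]]
[[304.0, 291.0], [306.0, 250.0], [312.0, 248.0]]
```

Shadows confuse that test. I'll take the arm back towards its start, so the lighting matches the first picture, and fit the door to the difference image.

>>> {"op": "carry_out", "data": {
  "increments": [
    {"x": -30, "y": -8, "z": 0, "turn": 0, "hand": 40},
    {"x": -30, "y": -15, "z": 0, "turn": 0, "hand": 40},
    {"x": -30, "y": -20, "z": 0, "turn": 0, "hand": 40},
    {"x": -30, "y": -20, "z": 0, "turn": 0, "hand": 40},
    {"x": -30, "y": -20, "z": 0, "turn": 0, "hand": 40},
    {"x": -30, "y": -20, "z": 0, "turn": 0, "hand": 40},
    {"x": -30, "y": -20, "z": 0, "turn": 0, "hand": 40},
    {"x": -30, "y": -20, "z": 0, "turn": 0, "hand": 40},
    {"x": -30, "y": -20, "z": 0, "turn": 0, "hand": 40},
    {"x": -30, "y": -20, "z": 0, "turn": 0, "hand": 40},
    {"x": 0, "y": 0, "z": 0, "turn": 0, "hand": 40},
    {"x": 0, "y": 0, "z": 0, "turn": 0, "hand": 40}
  ]
}}

```text
t: 15.77
tool_pos: [0.4048, -0.5201, 0.2752]
tool_rot: [[-0.161, 0.987, -0.0], [0.987, 0.161, 0.001], [0.001, -0.0, -1.0]]
contact_force: [0.5, 0.0, -0.9]
width: 0.467
finger_force: 0.0
```

```bash
cat > fit.py <<'E'
from h import *
from bench import read_camera
from scipy.optimize import minimize
DF={}
for c in('side','top'):
    m=np.mean([read_camera(c)[:,:,::-1].astype(float) for _ in range(6)],0)
    cv2.imwrite(f'pics/{c}7.png',m.astype(np.uint8))
    d=np.abs(m-cv2.imread(f'pics/{c}0.png')).max(2)
    DF[c]=cv2.GaussianBlur(d,(0,0),.7)
def prims():
    E=[(-17,-13,-65,65,-92,9),(-21,-9,-20,20,9,58)]
    for s in(-1,1):E+=[(-13,16,s*55-8,s*55+8,4,7),(13,16,s*55-8,s*55+8,-20,7)]
    return E
def mask(c,q,roll,pitch):
    k=4;x0,y0,x1,y1=ROI[c];M=np.zeros(((y1-y0)*k,(x1-x0)*k),np.uint8)
    for a,b,cc,d,e,f in prims():
        V=np.array([(x,y,z) for x in(a,b) for y in(cc,d) for z in(e,f)],float)
        V[:,2]+=roll*V[:,1]; V[:,0]+=pitch*V[:,2]
        u=(proj(c,w(q,V))-(x0,y0)+.5)*k
        cv2.fillConvexPoly(M,cv2.convexHull(u.round().astype(np.int32)),255)
    return cv2.resize(M,(x1-x0,y1-y0),interpolation=cv2.INTER_AREA)/255.
ROI={'side':(290,215,375,345),'top':(335,170,440,245)}
D={c:np.clip((DF[c][r[1]:r[3],r[0]:r[2]]-12)/25,0,1) for c,r in ROI.items()}
def cost(p,cs=('side',)):
    q=(.5099+p[0]/1e3,.0662+p[1]/1e3,.107+p[2]/1e3,.165+p[3]/100)
    return sum(np.abs(mask(c,q,p[4]/100,p[5]/100)-D[c]).mean()*100 for c in cs)
for cs in(('side',),('side','top')):
  for z in(0,5,12,20):
    for r in(0,10):
      p0=np.array([0,0,z,0,r,0.]);S=np.vstack([p0]+[p0+4*np.eye(6)[i] for i in range(6)])
      s=minimize(cost,p0,args=(cs,),method='Nelder-Mead',options=dict(initial_simplex=S,maxiter=500))
      print(cs,z,r,s.x.round(1),round(s.fun,2),'start',round(cost(p0,cs),2))
E
python3 fit.py
```

```text
('side',) 0 0 [ 2.1  9.  -5.3 -1.5 -2.8 -6.7] 14.13 start 17.35
('side',) 0 10 [ 1.7  8.2 -4.6 -1.9 -2.5 -6.5] 14.15 start 17.96
('side',) 5 0 [ 0.3  5.2 -0.7 -0.9 -0.1 -7. ] 14.2 start 16.66
('side',) 5 10 [ 4.2 13.2 -9.9 -1.6 -1.1 -6.2] 14.16 start 17.27
('side',) 12 0 [ 3.  10.9 -6.8 -1.9 -1.3 -6.5] 14.15 start 16.9
('side',) 12 10 [  5.6  15.  -10.5  -1.3   0.3 -11. ] 14.29 start 17.0
('side',) 20 0 [-2.1  0.9  4.9 -1.4 -3.1 -7.6] 14.2 start 19.39
('side',) 20 10 [  1.3   5.8   0.1  -1.1  -3.6 -11.9] 14.43 start 18.96
('side', 'top') 0 0 [-0.4  2.5  2.5 -1.6  0.5 -6.5] 20.25 start 24.15
('side', 'top') 0 10 [-0.4  2.1  2.3 -2.8 -3.5 -6.3] 20.17 start 24.69
('side', 'top') 5 0 [-0.4  2.7  2.8 -1.   0.7 -6.2] 20.26 start 23.7
('side', 'top') 5 10 [-0.7  2.3  2.  -1.6  2.1 -6.9] 20.39 start 24.11
('side', 'top') 12 0 [-0.2  2.6  2.3 -2.2 -2.4 -6.3] 20.11 start 24.25
('side', 'top') 12 10 [ 0.1  3.3  1.4 -2.3  2.9 -7.7] 20.54 start 24.18
('side', 'top') 20 0 [-0.6  2.8 10.  -1.6 11.6 -6. ] 21.5 start 27.14
('side', 'top') 20 10 [  0.4   2.7   2.8  -0.2  -1.7 -11.1] 20.88 start 26.51
```

Both views agree: the door is level to within noise, at pin height within 2–3 mm, and its bottom has swung in against the box front. So it hangs freely on both pins, and I'll hand it in.

```bash
python3 -c "
from bench import order
print(order.job_done())"
```

```text
the job is handed in; nothing more can be done
None
```

The wide door is hung on the carrier's two pins, bars facing out, and released; the last camera check put it level and within about 3 mm of pin height. The narrow door is still on its bar, the arm is clear, and the job was handed in at about 16 s; no verdict was returned.

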